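# Fit the drill chuck in the spindle taper

### The arm

A 7-joint arm with a two-finger parallel gripper is mounted at the origin on the work surface. World frame = base frame: x ahead of the robot, y to its left, z up, the work surface at z = 0. Lengths are in m, angles in rad, forces in N, time in s.
With the tool pointing down it reaches from about 0.35 to 0.9 m from the base axis. Payload 8.1 kg.
Tool frame: the origin (TCP) lies on the centre line of the jaws, within the pads' length; the fingertips stand 19 mm ahead of it and the grasp point (between the pads) is the TCP; z points along the fingers, y is the direction in which the jaws open and shut (so a half turn about z gives the same grasp; the last joint's range is limited). The gripper opens to 92 mm and grips with 3 to 60 N. Pads are 19 mm wide; open, the fingers measure 130 mm over their backs; the gripper's body (75 mm by 190 mm) begins 47 mm behind the grasp point.
Start: joints at [1.214, 0.434, 0.025, 1.573, -0.012, 1.134, -0.075], TCP at [0.157, -0.605, 0.246] pointing down, gripper open.
Joint ranges: [-2.62, 2.62], [-0.44, 2.09], [-1.27, 1.32], [0.08, 2.57], [-1.32, 4.46], [0.12, 2], [-2.74, 2.74]. Speed limits (rad/s): [2.22, 2.22, 3.01, 3.01, 3.14, 3.14, 3.14].

### API

Orientations are given as a rotation vector (axis times angle).
In Python, from cell import monitor, imaging, workorder, outline_of gives the robot as it stands.
- The arm moves only by the tool move_arm, never from a script. Its argument "series" is a list of rows, each a list of 6 numbers: the shift along the world's x, y, z in cm, then the turn, a rotation vector about the world's x, y, z in degrees. A call has 1 to 8 rows; each row shifts and turns the commanded pose from where the row before left it; what a row does not reach is not made up. A row lasts 1/10 s, in which the tool goes at most 50 mm and 8.59 degrees, less where a joint would pass 70% of its speed; a pose out of reach is approached as far as the arm can. A call with a gripper value outside its range is refused whole. "grip" is the opening, from 0 (shut) to 1 (fully open), set as the call begins (left out, the last holds). The fingers move at their own pace and stop on an object; "force" is the grip in N (left out, the last holds). Time passes only in rows, so rows that do not move let the fingers close. It gives the time, the measured TCP pose, the force and the opening at its end, in the units of the state.
- monitor.observe(): the state, without advancing time (a new reading comes with each control period).
- imaging.get_image(name): name is "scene" or "top"; returns a dict with "color" (480x640x3 uint8, red, green, blue), "fx", "fy", "cx", "cy" (pixels), "rvec" (rotation vector, rad) and "tvec" (3), from world to camera coordinates, as OpenCV has them. Camera axes: x right, y down, z forward; pixel columns grow to the right and rows downward; lengths in m; the calibration is good to about 2 mm. A picture is of the moment at which its call begins. There is no depth.
- workorder.sign_off(): hands the job in, once; it reports no verdict.
Trained networks look in the newest picture that a camera, given by its name, has taken for a name from the list of things; names that differ only in an ending like _2 or _b are one class to them, and where a whole thing is asked for, a point or a joint stands for the part that bears it (a point fixed in the world has none). Each returns a list of dicts, best first, with "p" (0 to 1); they miss things now and then, are a little off and sometimes report something else, mostly with a low value. They report only what shows in the picture. A call takes as long as a camera call. They do not tell look-alikes from the thing itself.
- outline_of(camera, thing): "mask" (480x640 bool, what is visible of it) and "rect" ([left, top, width, height] in pixels, round what is visible of it).
The state is a dict: "clock": time; "joints": joint angles; "dq": joint speeds; "joint_efforts": joint torques, N m; "position": TCP position; "ee_rot": TCP orientation; "force": force on the tool from outside, world axes, zero at the start; "ft_torque": the same for the moment, N m; "width": opening from 0.0 (shut) to 1.0 (fully open).
Only numpy, scipy, OpenCV 4.12 (cv2) and the standard library are available. Lean on these libraries where they do the work, as an engineer would, in place of code of your own. Each camera call takes 0.05 s, during which the arm holds its last target. There are 200 camera calls.

### The job

Take the drill chuck out of the wooden rack and fit its tapered shank into the upright spindle: press lightly and turn it until the two slots of its flange drop over the spindle's drive dogs, then push it down firmly against the stiff ejector until the flange sits flush on the spindle nose, and let go. Never load the spindle with more than 60 N, pushing or twisting, and leave the other tools and the things on the bench where they are.

Things in the scene. Friction and masses are not known exactly. Their poses are not given: they have to be found in the camera images.
- chuck_mid (a point): Grip centre of the loose steel drill chuck (0.6 to 0.9 kg), standing shank down in one of the rack's three holes. A plain round dark body, 38 mm diameter, from 24 mm below to 16 mm above this point; a bright cone with three jaws goes on to 36 mm above. z points up along the chuck's axis, away from the shank; x points along the line of its two slots.
- chuck_flange (a point): Centre of the underside of the chuck's flange, 36 mm below chuck_mid, same axes. The flange is 62 mm in diameter, 12 mm thick, with two like slots through its full thickness, open at the rim: towards +x and -x, each 15 mm wide (along y), from 20 mm radius outwards. Below it the shank tapers from 31 to 16 mm diameter over 48 mm.
- headstock: The fixed grey spindle unit with its steel spindle nose upright; base 200 mm square, 22 mm high, origin at the base's underside centre. z up; x and y along the base's sides. The spindle is held by a brake that slips only above about 1 N m. Its steel is ground and oiled: friction about 0.2.
- spindle_mouth (a point): Mouth centre of the tapered socket (32 mm, narrowing to 17 mm) in the flat 70 mm top face of the spindle nose, 85 mm above the bench; axes of the base. Two dogs stand 10 mm up from the face, opposite each other at 22 to 31 mm radius, 12 mm wide. The line through them lies anywhere within 0.45 rad either way of this x axis: not measured. Flange on the dogs' tops: chuck_mid is 46 mm above here.
- socket_end (a point): Point on the socket's axis, 43 mm below spindle_mouth: top of the stiff friction ejector as it starts. With the slots 5 mm over the dogs the shank's end rests on it (chuck_mid 41 mm above spindle_mouth). It yields to a push of 12 to 20 N on top of the chuck's weight and stays where pushed, 5 mm down when home: flange on the face, chuck_mid 36 mm above spindle_mouth.
- rack_top (a point): Centre of the top face of the fixed wooden rack (90 x 285 mm, 72 mm high). Three holes of 39 mm diameter, 95 mm apart, in a row along its y axis, the middle one here. A tool stands in each, its flange on this face.
- centre_mid (a point): Not to be disturbed: loose steel centre with the same shank and flange, a slender 28 mm body ending in a point, in another hole of the rack; 62 mm above the flange underside; this point lies 30 mm above it.
- stub_mid (a point): Not to be disturbed: loose cutter arbor with the same shank and flange, a 16 mm stem with a 40 mm washer and a 22 mm nut, 62 mm above the flange underside; this point lies 30 mm above it; in the remaining hole.
- spool_mid (a point): Not to be disturbed: a small turned wooden stand, 60 mm foot, 85 mm high, loose on the bench; its centre.
- wrench_grip (a point): Not to be disturbed: a steel wrench lying on the bench beyond the work; the middle of its handle.
There are look-alikes about, which are no part of the job. Leave any orange look-alike of the part that bears chuck_mid alone.

How it is judged:
By the outcome, as a careful person would: the job done as asked, in the order asked, and still so for the second after the job is handed in, with the robot touching nothing.
It also fails if it takes over 69 s, if anything falls off the work surface, if the arm or the gripper's body presses on something with over 40 N, if the wrist force passes 120 N, or if a joint passes its speed limit or range.

## Working session

There is one attempt and no reset: what is moved stays moved. The work goes in short steps, Python scripts to look and compute and a tool call to move; the robot and the scene stay as the last step left them, time stands still between calls to the robot, and variables do not carry over. Pictures are saved under pics/ and viewed, about 8 in all and at most 12, crops included, and the job is handed in when it is done.

Besides the shell and the picture viewer there is one more tool, called after "Request:" as name(argument=value, ...) on one line, values as JSON. move_arm: Moves the arm, as the interface text tells. Its arguments: {"type":"object","properties":{"series":{"type":"array"},"grip":{"type":"number"},"force":{"type":"number"}},"required":["series"]}

```bash
mkdir -p pics
cat > h.py <<'E'
from cell import monitor, imaging, workorder, outline_of
import numpy as np, cv2
def cam(n):
    d=imaging.get_image(n); R=cv2.Rodrigues(np.array(d["rvec"],float))[0]; t=np.array(d["tvec"],float).ravel()
    K=np.array([[d["fx"],0,d["cx"]],[0,d["fy"],d["cy"]],[0,0,1]]); return d["color"],K,R,t
def proj(c,p): 
    q=c[1]@(c[2]@np.array(p,float)+c[3]); return q[:2]/q[2]
def ray(c,u):
    d=c[2].T@np.linalg.inv(c[1])@np.array([u[0],u[1],1.]); return -c[2].T@c[3], d
def onz(c,u,z):
    o,d=ray(c,u); return o+d*(z-o[2])/d[2]
def save(im,n): cv2.imwrite("pics/"+n,im[:,:,::-1])
E
python3 - <<'E'
from h import *
s=monitor.observe(); print(s)
for n in("scene","top"):
    c=cam(n); save(c[0],n+"0.png"); print(n,c[1][0,0],-c[2].T@c[3])
    for th in("chuck_mid","headstock","rack_top","centre_mid","stub_mid","spool_mid","wrench_grip"):
        print(th,[(round(o["p"],2),o["rect"]) for o in outline_of(n,th)])
E
```

```text
{'clock': 0.0, 'joints': array([ 1.21437883,  0.43525681,  0.02496094,  1.57412052, -0.01160255,
        1.13400634, -0.07509536]), 'dq': array([-3.94603575e-05, -1.21817060e-03,  1.17508219e-03, -6.54585987e-04,
        2.77536452e-03, -6.43182079e-04, -1.30247222e-04]), 'joint_efforts': array([ 4.39414480e-04, -6.67847013e+01,  9.84627642e-01, -3.14455676e+01,
       -6.07424229e-02,  4.29170066e-02,  1.72022424e-04]), 'position': array([ 0.15676571, -0.60450406,  0.24491474]), 'ee_rot': array([-3.11474279e+00, -3.97336052e-01,  5.47020059e-04]), 'force': array([ 0.37519685,  1.20296785, -0.38416107]), 'ft_torque': array([ 0.02243367,  0.01686047, -0.01863503]), 'width': 0.9971939274891802}
scene 443.48450600239784 [ 1.0583459  -0.15021916  0.63201484]
chuck_mid [(0.86, [388.6, 158.2, 35.6, 40.9]), (0.84, [480.7, 198.6, 32.6, 51.1]), (0.69, [341.2, 133.9, 33.5, 42.1]), (0.59, [386.6, 123.1, 28.6, 49.5])]
headstock [(0.78, [87.3, 225.6, 134.6, 128.2])]
rack_top [(0.66, [324.0, 163.1, 159.4, 79.7]), (0.39, [243.9, 323.6, 80.5, 99.6])]
centre_mid [(0.81, [433.3, 153.1, 34.2, 37.5])]
stub_mid [(0.96, [340.9, 166.3, 37.4, 43.1]), (0.59, [390.0, 156.9, 33.0, 42.8])]
spool_mid [(0.64, [328.4, 285.6, 38.4, 59.3])]
wrench_grip [(0.96, [243.5, 322.9, 78.9, 98.1])]
top 602.3498422607878 [0.40491877 0.07852841 1.06523135]
chuck_mid [(0.89, [146.8, 359.7, 38.7, 38.6]), (0.8, [175.4, 279.6, 39.6, 35.0]), (0.78, [211.4, 353.0, 37.3, 33.6]), (0.68, [159.9, 207.9, 36.5, 34.0]), (0.58, [102.3, 211.2, 39.2, 34.8])]
headstock [(0.85, [412.2, 204.1, 129.0, 125.6])]
rack_top [(0.54, [344.0, 109.8, 48.0, 88.3])]
centre_mid [(0.97, [119.5, 279.9, 34.9, 34.8])]
stub_mid [(0.69, [232.7, 274.8, 37.7, 37.1])]
spool_mid [(0.75, [286.9, 148.9, 31.2, 41.8])]
wrench_grip [(0.55, [341.8, 106.4, 50.4, 91.4])]
```

View pics/scene0.png

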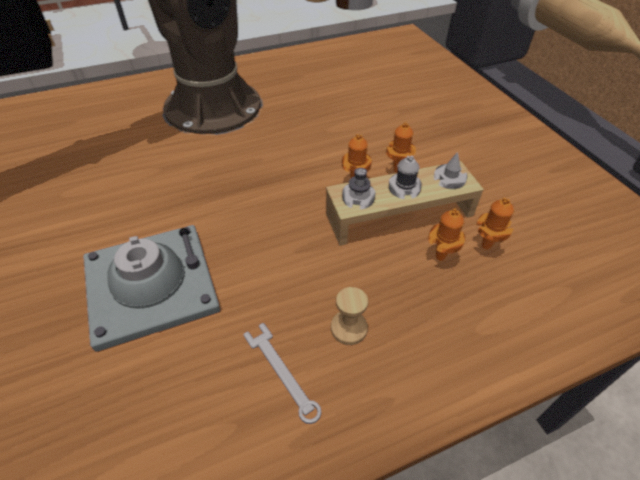

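View pics/top0.png

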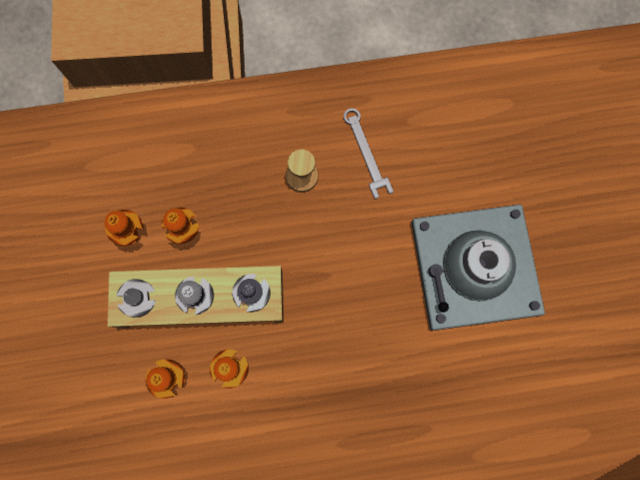

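Run:
```python
from h import *
cs={n:cam(n) for n in("scene","top")}
def rect(c,ctr,z,half=0.05,N=400):
    w=[(ctr[0]+half*a,ctr[1]+half*b,z) for a,b in((1,1),(1,-1),(-1,-1),(-1,1))] # up=+x, left=+y
    H=cv2.getPerspectiveTransform(np.float32([proj(c,p) for p in w]),np.float32([(0,0),(N,0),(N,N),(0,N)]))
    return cv2.warpPerspective(c[0],H,(N,N),flags=cv2.INTER_CUBIC)
t,s=cs["top"],cs["scene"]
sp=onz(t,(489,260),.085); ch=onz(t,(193,296),.084); print(sp,ch, onz(s,(137,255),.085),onz(s,(406,186),.084))
for k,u in dict(centre=(135,298),stub=(251,293)).items(): print(k,onz(t,u,.08))
cs_c=[rect(c,ch,.084) for c in(t,s)]; cs_s=[rect(c,sp,.085) for c in (t,s)]
im=np.vstack([np.hstack(cs_c),np.hstack(cs_s)]); save(cv2.resize(im,(600,600),interpolation=cv2.INTER_AREA),"crop1.png")
# headstock base yaw from mask at z=0.022, rack yaw
for th,z in(("headstock",.022),):
    m=outline_of("top",th)[0]["mask"].astype(np.uint8); cn=max(cv2.findContours(m,0,2)[0],key=cv2.contourArea)
    q=np.array([onz(t,p[0],z)[:2] for p in cn],np.float32); r=cv2.minAreaRect(q*1000); print(r)
g=cv2.inRange(cv2.cvtColor(t[0],cv2.COLOR_RGB2HSV),(20,60,90),(35,255,255)); g[:250]=0;g[340:]=0;g[:,300:]=0
cn=max(cv2.findContours(g,0,2)[0],key=cv2.contourArea); print("rack",cv2.minAreaRect(np.array([onz(t,p[0],.072)[:2] for p in cn],np.float32)*1000))
```

```text
[ 0.52030569 -0.23923251  0.085     ] [0.53432989 0.24996564 0.084     ] [ 0.52519285 -0.23868883  0.085     ] [0.54443934 0.24527294 0.084     ]
centre [0.54577494 0.34471857 0.08      ]
stub [0.52554703 0.15623393 0.08      ]
((520.0133056640625, -236.44671630859375), (204.3045654296875, 200.0174102783203), 89.17422485351562)
rack ((545.8911743164062, 247.98355102539062), (285.13153076171875, 71.6501693725586), 83.24425506591797)
```

View pics/crop1.png

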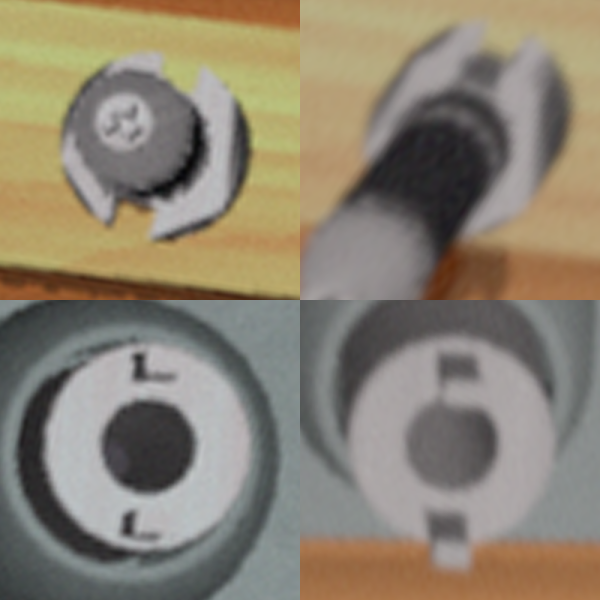

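Run:
```python
from h import *
from scipy.optimize import minimize
cs={n:cam(n) for n in("scene","top")}
pick={"scene":(406,178),"top":(195,297)}
M={}
for n in cs:
    o=min(outline_of(n,"chuck_mid"),key=lambda o:np.hypot(o["rect"][0]+o["rect"][2]/2-pick[n][0],o["rect"][1]+o["rect"][3]/2-pick[n][1]))
    M[n]=o["mask"]; print(n,o["rect"])
prof=[(.072,.031),(.084,.031),(.084,.019),(.124,.019),(.144,.008)]
th=np.linspace(0,2*np.pi,40,endpoint=False)
def sil(c,x,y):
    m=np.zeros((1920,2560),np.uint8)
    for (z0,r0),(z1,r1) in zip(prof,prof[1:]):
        P=np.array([proj(c,(x+r*np.cos(a),y+r*np.sin(a),z)) for z,r in((z0,r0),(z1,r1)) for a in th])
        cv2.fillConvexPoly(m,cv2.convexHull(((P+.5)*4).astype(np.int32)),1)
    return cv2.resize(m*255,(640,480),interpolation=cv2.INTER_AREA)/255
for names in(["scene"],["top"],["scene","top"]):
    f=lambda p:sum(np.abs(sil(cs[n],p[0]/100,p[1]/100)-M[n]).sum() for n in names)
    r=minimize(f,[53.6,24.8],method="Nelder-Mead",options=dict(initial_simplex=[[53.6,24.8],[54.4,24.8],[53.6,25.6]],xatol=.02)); print(names,r.x,r.fun)
x,y=r.x/100
for n in cs:
    c=cs[n]; hsv=cv2.cvtColor(c[0],cv2.COLOR_RGB2HSV)[:,:,1].astype(np.float32)
    print(n,[(a,int(np.mean([cv2.getRectSubPix(hsv,(1,1),tuple(map(float,proj(c,(x+rr*np.cos(np.radians(a)),y+rr*np.sin(np.radians(a)),.082)))))[0,0] for rr in(.025,.027,.029)]))) for a in list(range(-60,30,6))+list(range(120,210,6))])
for u in[(180,222),(229,368),(164,378),(122,225)]: print(onz(cs["top"],u,.09))
```

```text
scene [389.5, 156.4, 35.6, 41.9]
top [176.9, 276.7, 37.6, 35.6]
['scene'] [53.68301737 24.93785901] 106.25098039215686
['top'] [53.6210083  24.82697754] 121.21960784313724
['scene', 'top'] [53.60991899 24.8841223 ] 237.94509803921568
scene [(-60, 9), (-54, 9), (-48, 7), (-42, 9), (-36, 11), (-30, 16), (-24, 21), (-18, 21), (-12, 16), (-6, 9), (0, 10), (6, 9), (12, 8), (18, 8), (24, 8), (120, 20), (126, 25), (132, 13), (138, 13), (144, 14), (150, 16), (156, 27), (162, 15), (168, 35), (174, 24), (180, 22), (186, 14), (192, 10), (198, 9), (204, 10)]
top [(-60, 4), (-54, 3), (-48, 5), (-42, 2), (-36, 12), (-30, 72), (-24, 90), (-18, 92), (-12, 91), (-6, 55), (0, 7), (6, 6), (12, 5), (18, 8), (24, 8), (120, 7), (126, 7), (132, 8), (138, 7), (144, 9), (150, 68), (156, 120), (162, 119), (168, 116), (174, 107), (180, 26), (186, 5), (192, 5), (198, 7), (204, 4)]
[0.65901772 0.25660698 0.09      ]
[0.41173876 0.20529625 0.09      ]
[0.41179253 0.30843149 0.09      ]
[0.66829002 0.35220687 0.09      ]
```

Request:
move_arm(series=[[0, 0, 2, 0, 0, 8], [1, 4, 1, 0, 0, 8], [1, 4, 0, 0, 0, 8], [1, 4, 0, 0, 0, 8], [1, 4, 0, 0, 0, 8], [1, 4, 0, 0, 0, 8], [1, 4, 0, 0, 0, 8], [1, 4, 0, 0, 0, 8]], grip=0.8)

```text
clock: 1.95
position: [0.2271, -0.3234, 0.2759]
ee_rot: [2.426, 1.995, -0.0]
force: [0.7, 1.0, 0.4]
width: 0.8
```

Request:
move_arm(series=[[1.5, 4, 0, 0, 0, 5], [2, 4, 0, 0, 0, 0], [2, 4, 0, 0, 0, 0], [2, 4, 0, 0, 0, 0], [2, 4, 0, 0, 0, 0], [2, 4, 0, 0, 0, 0], [2, 4, 0, 0, 0, 0], [2, 4, 0, 0, 0, 0]])

```text
clock: 2.75
position: [0.3824, -0.0033, 0.2762]
ee_rot: [2.343, 2.091, 0.001]
force: [0.8, -1.3, 0.5]
width: 0.802
```

Request:
move_arm(series=[[2.5, 4, 0, 0, 0, 0], [2.5, 4, 0, 0, 0, 0], [2.5, 4, 0, 0, 0, 0], [2.5, 4, 0, 0, 0, 0], [2.5, 4, 0, 0, 0, 0], [2.5, 4, 0, 0, 0, 0], [0, 0, 0, 0, 0, 0], [0, 0, 0, 0, 0, 0]])

```text
clock: 3.55
position: [0.5316, 0.2362, 0.2751]
ee_rot: [-2.34, -2.094, 0.001]
force: [-0.4, -0.5, -0.3]
width: 0.797
```

Request:
move_arm(series=[[0.46, 1.26, 0, 0, 0, 0], [0, 0, -4, 0, 0, 0], [0, 0, -4, 0, 0, 0], [0, 0, -3, 0, 0, 0], [0, 0, -3, 0, 0, 0], [0, 0, -1.5, 0, 0, 0], [0, 0, -1.1, 0, 0, 0], [0, 0, 0, 0, 0, 0]])

```text
clock: 4.35
position: [0.5365, 0.247, 0.1093]
ee_rot: [2.344, 2.092, -0.001]
force: [0.7, -0.6, -0.6]
width: 0.802
```

Run:
```python
from h import *
print(monitor.observe()["position"],monitor.observe()["force"])
a=cam("top")[0][220:400,100:300]; b=cam("scene")[0][80:260,320:520]
save(np.hstack([cv2.resize(i,(400,360),interpolation=cv2.INTER_CUBIC) for i in(a,b)]),"pre.png")
```

```text
[0.53645627 0.24703186 0.10932033] [ 0.72626132 -0.64855079 -0.56567337]
```

View pics/pre.png

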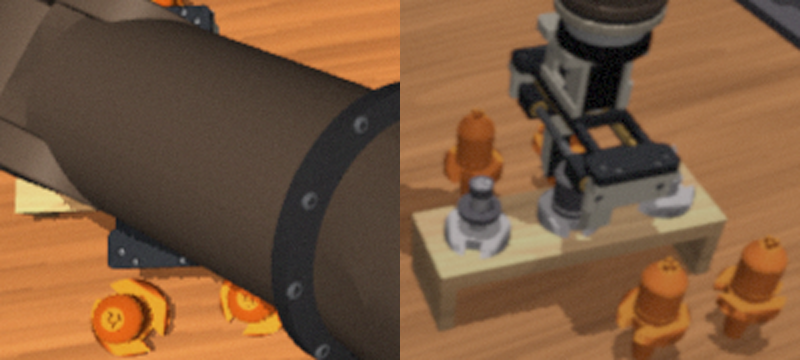

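Request:
move_arm(series=[[0, 0.15, -0.1, 0, 0, 0], [0, 0, 0, 0, 0, 0], [0, 0, 0, 0, 0, 0], [0, 0, 0, 0, 0, 0], [0, 0, 0, 0, 0, 0], [0, 0, 0, 0, 0, 0], [0, 0, 0, 0, 0, 0], [0, 0, 0, 0, 0, 0]], grip=0.0, force=60)

```text
clock: 5.25
position: [0.5368, 0.2491, 0.1089]
ee_rot: [2.343, 2.092, 0.001]
force: [1.6, -0.7, 2.5]
width: 0.406
```

Request:
move_arm(series=[[0, 0, 1, 0, 0, 0], [0, 0, 2, 0, 0, 0], [0, 0, 3, 0, 0, 0], [0, 0, 3, 0, 0, 0], [0, 0, 3, 0, 0, 0], [0, 0, 3, 0, 0, 0], [0, 0, 2, 0, 0, 0], [0, 0, 0, 0, 0, 0]])

```text
clock: 6.05
position: [0.5367, 0.25, 0.2813]
ee_rot: [2.342, 2.093, 0.005]
force: [0.5, 1.0, -7.9]
width: 0.404
```

Run:
```python
from h import *
s=monitor.observe();print(s["position"],s["force"],s["ft_torque"],s["joints"])
b=cam("scene")[0][40:260,300:520]
save(cv2.resize(b,(560,560),interpolation=cv2.INTER_CUBIC),"lift.png")
```

```text
[0.5367122  0.25004318 0.2813438 ] [ 0.46485796  0.982637   -7.92362449] [ 0.04171903 -0.15045211 -0.04483333] [ 0.03426193  0.4791629  -0.82954936  1.55863001  0.36563984  1.26232339
 -0.96245426]
```

View pics/lift.png

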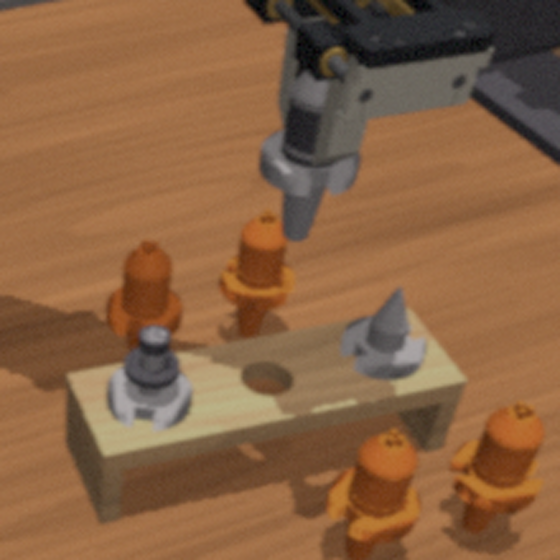

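Request:
move_arm(series=[[0, -2, 0, 0, 0, 2], [-0.2, -4, 0, 0, 0, 2], [-0.2, -4.5, 0, 0, 0, 0], [-0.2, -4.5, 0, 0, 0, 0], [-0.2, -4.5, 0, 0, 0, 0], [-0.2, -4.5, 0, 0, 0, 0], [-0.2, -4.5, 0, 0, 0, 0], [-0.2, -4.5, 0, 0, 0, 0]])

```text
clock: 6.9
position: [0.5207, -0.0829, 0.2768]
ee_rot: [-2.267, -2.172, 0.004]
force: [0.9, -0.8, -7.8]
width: 0.407
```

Request:
move_arm(series=[[0, -4.5, 0, 0, 0, 0], [0, -4.5, 0, 0, 0, 0], [0, -4, 0, 0, 0, 0], [0, -2, 0, 0, 0, 0], [0, -0.9, -2, 0, 0, 0], [0, 0, -2, 0, 0, 0], [0, 0, 0, 0, 0, 0], [0, 0, 0, 0, 0, 0]])

```text
clock: 7.7
position: [0.5216, -0.2393, 0.2376]
ee_rot: [-2.266, -2.172, 0.001]
force: [-0.0, -0.6, -6.2]
width: 0.399
```

Run:
```python
from h import *
s=monitor.observe();print(s["position"],s["ee_rot"],s["force"],s["ft_torque"],s["joints"])
b=cam("scene")[0][130:350,60:280]; a=cam("top")[0][180:340,400:560]
save(np.hstack([cv2.resize(i,(400,400),interpolation=cv2.INTER_CUBIC) for i in (a,b)]),"over.png")
```

```text
[ 0.52164492 -0.23927994  0.23761494] [-2.26575548e+00 -2.17197607e+00  1.26354259e-03] [-0.04846977 -0.56228469 -6.23384754] [-0.01452774 -0.13173663 -0.04875268] [ 0.8745636   0.47215756 -0.76753734  1.66293441  0.35150393  1.15334654
 -0.02612732]
```

View pics/over.png

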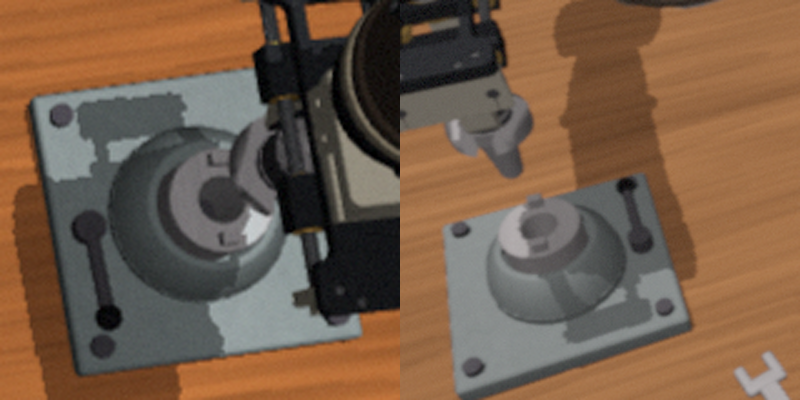

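Request:
move_arm(series=[[0, 0, -2, 0, 0, 0], [0, 0, -2, 0, 0, 0], [0, 0, -2, 0, 0, 0], [0, 0, -1.2, 0, 0, 0], [0, 0, -1, 0, 0, 0], [0, 0, -0.8, 0, 0, 0], [0, 0, -0.5, 0, 0, 0], [0, 0, 0, 0, 0, 0]])

```text
clock: 8.6
position: [0.5224, -0.2399, 0.1434]
ee_rot: [-2.268, -2.173, 0.0]
force: [0.3, 0.3, -6.5]
width: 0.406
```

Request:
move_arm(series=[[0, 0, -0.4, 0, 0, 0], [0, 0, -0.3, 0, 0, 0], [0, 0, -0.2, 0, 0, 0], [0, 0, 0, 0, 0, 0]])

```text
clock: 9.0
position: [0.5224, -0.2399, 0.1345]
ee_rot: [-2.269, -2.173, 0.0]
force: [-0.0, 0.2, -7.4]
width: 0.403
```

Request:
move_arm(series=[[0, 0, -0.15, 0, 0, 0], [0, 0, 0, 0, 0, 0]])

```text
clock: 9.2
position: [0.5225, -0.2399, 0.1332]
ee_rot: [2.269, 2.173, 0.0]
force: [0.3, 0.7, -6.4]
width: 0.405
```

Request:
move_arm(series=[[0, 0, -0.15, 0, 0, 0], [0, 0, 0, 0, 0, 0]])

```text
clock: 9.4
position: [0.5226, -0.2399, 0.1319]
ee_rot: [2.268, 2.173, 0.0]
force: [0.1, -0.3, -5.5]
width: 0.404
```

Request:
move_arm(series=[[0, 0, -0.1, 0, 0, 0], [0, 0, 0, 0, 0, 0]])

```text
clock: 9.6
position: [0.5227, -0.2399, 0.1317]
ee_rot: [2.268, 2.173, -0.0]
force: [-3.3, 0.4, 4.2]
width: 0.402
```

Request:
move_arm(series=[[0, 0, 0, 0, 0, 2], [0, 0, 0, 0, 0, 1], [0, 0, 0, 0, 0, 0]])

```text
clock: 9.9
position: [0.5232, -0.2404, 0.1314]
ee_rot: [2.209, 2.231, 0.001]
force: [-1.6, -1.2, 5.7]
width: 0.4
```

Request:
move_arm(series=[[0, 0, 0, 0, 0, 1.5], [0, 0, 0, 0, 0, 1], [0, 0, 0, 0, 0, 0]])

```text
clock: 10.2
position: [0.5233, -0.2406, 0.1313]
ee_rot: [2.16, 2.278, 0.001]
force: [-0.9, -3.5, 6.2]
width: 0.401
```

Request:
move_arm(series=[[0, 0, 0, 0, 0, 1.5], [0, 0, 0, 0, 0, 0]])

```text
clock: 10.4
position: [0.5232, -0.2403, 0.1311]
ee_rot: [2.129, 2.308, 0.001]
force: [2.0, -3.2, 3.1]
width: 0.407
```

Request:
move_arm(series=[[0, 0, 0, 0, 0, 1.5], [0, 0, 0, 0, 0, 0]])

```text
clock: 10.6
position: [0.5212, -0.239, 0.1294]
ee_rot: [-2.097, -2.335, 0.001]
force: [0.7, 0.2, -7.0]
width: 0.404
```

Request:
move_arm(series=[[0, 0, 0, 0, 0, 1.5], [0, 0, 0, 0, 0, 0]])

```text
clock: 10.8
position: [0.5216, -0.2393, 0.1298]
ee_rot: [-2.067, -2.363, 0.001]
force: [-0.6, 0.4, -6.7]
width: 0.403
```

Request:
move_arm(series=[[0, 0, -0.15, 0, 0, 1], [0, 0, -0.1, 0, 0, 0], [0, 0, 0, 0, 0, 0]])

```text
clock: 11.1
position: [0.5223, -0.2396, 0.1279]
ee_rot: [-2.049, -2.38, -0.0]
force: [0.1, 1.8, -8.0]
width: 0.408
```

```bash
python3 -c "
from h import *
s=monitor.observe();print(s['position'],s['force'],s['ft_torque'])"
```

```text
[ 0.52226628 -0.23959224  0.12789298] [ 0.08638955  1.79353533 -7.96327878] [ 0.20531482 -0.11663323 -0.03076374]
```

Request:
move_arm(series=[[0, 0, -0.1, 0, 0, 0], [0, 0, 0, 0, 0, 0]])

```text
clock: 11.3
position: [0.5225, -0.2396, 0.1272]
ee_rot: [-2.05, -2.381, -0.0]
force: [0.4, 1.6, -8.7]
width: 0.406
```

Request:
move_arm(series=[[0, 0, -0.1, 0, 0, 0], [0, 0, 0, 0, 0, 0]])

```text
clock: 11.5
position: [0.5227, -0.2397, 0.1268]
ee_rot: [2.05, 2.38, 0.0]
force: [-2.7, 3.4, 1.6]
width: 0.406
```

```bash
python3 -c "
from h import *
s=monitor.observe();print(s['position'],s['force'],s['ft_torque'])"
```

```text
[ 0.52267918 -0.23969608  0.12684776] [-2.69704592  3.43288649  1.5990002 ] [ 0.5647427   0.58816595 -0.00790731]
```

Request:
move_arm(series=[[-0.05, 0.05, -0.1, 0, 0, 0], [0, 0, 0, 0, 0, 0]])

```text
clock: 11.7
position: [0.5227, -0.2396, 0.1265]
ee_rot: [2.049, 2.379, 0.0]
force: [-2.9, 1.1, 8.1]
width: 0.407
```

Request:
move_arm(series=[[0, 0, -0.1, 0, 0, 0], [0, 0, 0, 0, 0, 0]])

```text
clock: 11.9
position: [0.5227, -0.2396, 0.1257]
ee_rot: [2.049, 2.379, 0.0]
force: [-4.5, 1.6, 9.7]
width: 0.411
```

```bash
python3 -c "
from h import *
s=monitor.observe();print(s['position'],s['force'],s['ft_torque'])"
```

```text
[ 0.52267167 -0.23959507  0.12568059] [-4.45289533  1.58247636  9.69992787] [ 0.44670506  1.03998939 -0.04793683]
```

Request:
move_arm(series=[[-0.08, 0.02, -0.1, 0, 0, 0], [0, 0, 0, 0, 0, 0]])

```text
clock: 12.1
position: [0.5225, -0.2395, 0.125]
ee_rot: [2.048, 2.378, 0.001]
force: [-2.5, 0.5, 10.0]
width: 0.405
```

Request:
move_arm(series=[[0, 0, -0.1, 0, 0, 0], [0, 0, 0, 0, 0, 0]])

```text
clock: 12.3
position: [0.5225, -0.2395, 0.124]
ee_rot: [2.048, 2.378, 0.001]
force: [-2.7, 1.3, 11.0]
width: 0.405
```

```bash
python3 -c "
from h import *
s=monitor.observe();print(s['position'],s['force'],s['ft_torque'])"
```

```text
[ 0.52251517 -0.23954803  0.12402603] [-2.74829835  1.26326713 11.00214694] [ 0.34204351  0.6401012  -0.010936  ]
```

Request:
move_arm(series=[[-0.06, 0.02, -0.1, 0, 0, 0], [0, 0, 0, 0, 0, 0]])

```text
clock: 12.5
position: [0.5223, -0.2394, 0.1232]
ee_rot: [2.047, 2.377, 0.002]
force: [-1.3, 0.8, 10.8]
width: 0.407
```

Request:
move_arm(series=[[0, 0, -0.1, 0, 0, 0], [0, 0, 0, 0, 0, 0]])

```text
clock: 12.7
position: [0.5223, -0.2394, 0.1222]
ee_rot: [2.047, 2.377, 0.002]
force: [-2.0, 1.0, 10.2]
width: 0.404
```

Request:
move_arm(series=[[0, 0, -0.05, 0, 0, 0], [0, 0, 0, 0, 0, 0]])

```text
clock: 12.9
position: [0.5224, -0.2394, 0.1219]
ee_rot: [2.047, 2.377, 0.002]
force: [-1.2, 2.1, 12.9]
width: 0.41
```

Request:
move_arm(series=[[0, 0, -0.05, 0, 0, 0], [0, 0, 0, 0, 0, 0]])

```text
clock: 13.1
position: [0.5224, -0.2394, 0.1218]
ee_rot: [2.047, 2.377, 0.001]
force: [-2.8, 1.3, 17.3]
width: 0.403
```

Request:
move_arm(series=[[0, 0, -0.05, 0, 0, 0], [0, 0, 0, 0, 0, 0]])

```text
clock: 13.3
position: [0.5225, -0.2394, 0.1218]
ee_rot: [2.047, 2.377, 0.001]
force: [-5.1, 1.8, 22.8]
width: 0.403
```

Request:
move_arm(series=[[-0.05, 0, -0.05, 0, 0, 0], [0, 0, 0, 0, 0, 0]])

```text
clock: 13.5
position: [0.5225, -0.2395, 0.1218]
ee_rot: [2.046, 2.376, 0.002]
force: [-5.6, 2.1, 26.0]
width: 0.405
```

Request:
move_arm(series=[[0, 0, 0.1, 0, 0, 0], [0, 0, 0.1, 0, 0, 0], [0, 0, 0, 0, 0, 0]])

```text
clock: 13.8
position: [0.5222, -0.2394, 0.1219]
ee_rot: [2.047, 2.377, 0.003]
force: [0.2, 0.6, 9.3]
width: 0.402
```

Request:
move_arm(series=[[0, 0, 0.07, 0, 0, 0], [0, 0, 0, 0, 0, 0], [0, 0, 0, 0, 0, 0]])

```text
clock: 14.1
position: [0.522, -0.2393, 0.1219]
ee_rot: [2.048, 2.378, 0.003]
force: [5.3, 0.6, 6.7]
width: 0.407
```

Request:
move_arm(series=[[0, 0, 0, 0, 0, 0], [0, 0, 0, 0, 0, 0], [0, 0, 0, 0, 0, 0], [0, 0, 0, 0, 0, 0], [0, 0, 0, 0, 0, 0], [0, 0, 0, 0, 0, 0]], grip=0.8)

```text
clock: 14.7
position: [0.5199, -0.239, 0.1208]
ee_rot: [-2.05, -2.38, 0.0]
force: [-0.4, 0.1, 0.3]
width: 0.796
```

Request:
move_arm(series=[[0, 0, 0.5, 0, 0, 0], [0, 0, 2, 0, 0, 0], [0, 0, 3, 0, 0, 0], [0, 0, 4, 0, 0, 0], [0, 0, 4, 0, 0, 0], [0, 0, 3, 0, 0, 0], [-3, 3, 0, 0, 0, 0], [-3, 4, 0, 0, 0, 0]])

```text
clock: 15.5
position: [0.4603, -0.1695, 0.2868]
ee_rot: [2.052, 2.376, 0.002]
force: [0.6, 1.6, 0.8]
width: 0.798
```

Request:
move_arm(series=[[-3, 4, 0, 0, 0, 0], [-2, 4, 0, 0, 0, 0], [0, 4, 0, 0, 0, 0], [0, 4, 0, 0, 0, 0], [0, 0, 0, 0, 0, 0]])

```text
clock: 16.0
position: [0.4097, -0.0036, 0.287]
ee_rot: [2.04, 2.387, 0.002]
force: [-0.4, -0.2, 0.7]
width: 0.801
```

Run:
```python
from h import *
s=monitor.observe();print(s["clock"],s["position"],s["force"])
t=cam("top");c=cam("scene"); X,Y=.5222,-.2392
for n,k in(("top",t),("scene",c)):
    print(n,[(o["p"],o["rect"]) for o in outline_of(n,"chuck_mid")][:5])
    P=np.array([proj(k,(X+r*np.cos(a),Y+r*np.sin(a),z)) for z,r in((.085,.031),(.097,.031),(.137,.019),(.157,.008)) for a in np.linspace(0,6.28,60)])
    print("expected seated bbox",P.min(0),P.max(0))
A=t[0][180:340,400:560]; B=c[0][180:340,70:230]
save(np.hstack([cv2.resize(i,(400,400),interpolation=cv2.INTER_CUBIC) for i in(A,B)]),"end.png")
```

```text
16.0 [ 0.40972319 -0.00364257  0.2870157 ] [-0.40549767 -0.24852653  0.6603158 ]
top [(0.89, [146.7, 357.4, 39.6, 41.7]), (0.84, [103.9, 211.8, 40.5, 36.6]), (0.65, [162.5, 209.3, 36.5, 32.5]), (0.58, [210.2, 352.1, 40.3, 34.5])]
expected seated bbox [469.93474634 239.04030683] [510.61160477 277.54722378]
scene [(0.92, [428.8, 209.3, 38.2, 52.5]), (0.79, [476.1, 199.4, 36.6, 46.2]), (0.73, [110.9, 223.2, 48.2, 48.3]), (0.67, [342.3, 135.8, 27.4, 39.3]), (0.62, [386.3, 123.1, 27.9, 49.1])]
expected seated bbox [112.7681137  218.61662824] [156.36017889 268.99208016]
```

View pics/end.png

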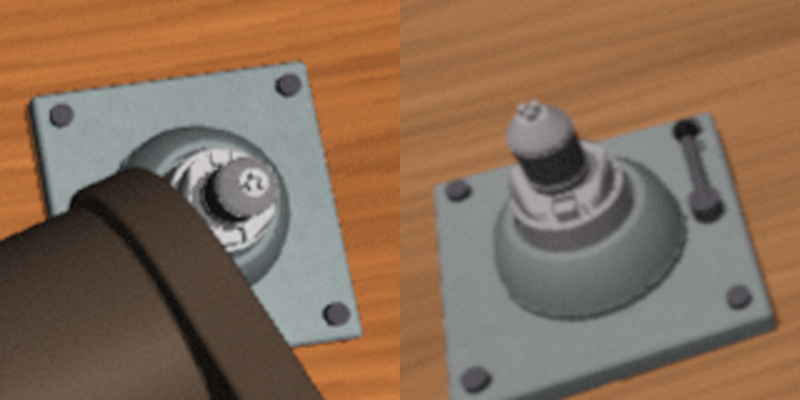

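```bash
python3 -c "
from h import *
c=cam('scene')
for t in('centre_mid','stub_mid','spool_mid','wrench_grip'): print(t,[(round(o['p'],2),o['rect']) for o in outline_of('scene',t)][:2])
s=monitor.observe();print(s['clock'],abs(s['dq']).max())
print(workorder.sign_off())"
```

```text
centre_mid [(0.93, [435.9, 153.5, 32.1, 32.3])]
stub_mid [(0.85, [337.6, 168.1, 39.0, 42.2])]
spool_mid [(0.93, [330.8, 285.9, 36.8, 58.6])]
wrench_grip [(0.68, [244.8, 320.7, 76.9, 102.9])]
16.45 0.0039732743172502935
the job is handed in; nothing more can be done
None
```

The chuck is seated in the spindle and released, and I handed the job in at about 16 s. I took it from the rack's middle hole.

- **Fitting the slots:** I lowered the chuck until its flange rested on the dogs (TCP z 0.1317), with a net push of about 11 N. I then turned it about 8.5° in small steps until it dropped.
- **Pushing home:** It met the ejector at z 0.1268. I pushed at about 17 to 19 N net until it stopped at z 0.1218, the expected 5 mm. The push on the spindle then rose to about 34 N with no further movement. The measured moment on the tool stayed about 1 N m or less, though I read it only at some of the steps. I then unloaded and opened the gripper, and backed the arm clear.

**Last checks**
- The final picture shows the chuck upright, a dog in its slot and the flange on the nose.
- The scene camera's outline is within about 5 px of where a seated chuck should appear. It ran a little low and large, which is within the network's usual error.
- The top camera's network did not report the seated chuck, because the arm partly hid it. It does show in the picture.
- In the scene camera the centre, arbor, stand and wrench are within a few pixels of where they started.
- The orange look-alikes sit where they did, except one. Its network box was at about (480, 199) in both pictures, but another orange at about (429, 209) was reported only at the end. In the top view, all four matched their starting places.

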